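Feel along a stone-set collar

TASK

Feel the silver collar on the sprung round stand for loose settings: stroke the fingertips lightly along the top of the band, starting on the orange stone next to the red end ball and finishing on the stone next to the plain silver ball, touching every stone and the plain silver between them in order. Press only lightly, keep your fingers off the black plate under the collar, leave the ring cone and everything else on the bench where it stands, and finish with the hand clear and the stand sprung back up.

Things in the scene. Friction and masses are not known exactly. Their poses are not given: they have to be found in the camera images.
- stone1: first stone of the collar, next to the red end ball: orange domed stone, 12 mm across, rising 2 mm above the silver band. Origin at the very top of the dome, about 57 mm above the bench; its x axis runs along the band towards the next higher number, z up
- stone2: second stone of the collar: orange domed stone, 12 mm across, rising 2 mm above the silver band. Origin at the very top of the dome, about 57 mm above the bench; its x axis runs along the band towards the next higher number, z up
- stone3: third stone of the collar: orange domed stone, 12 mm across, rising 2 mm above the silver band. Origin at the very top of the dome, about 57 mm above the bench; its x axis runs along the band towards the next higher number, z up
- stone4: fourth stone of the collar: orange domed stone, 12 mm across, rising 2 mm above the silver band. Origin at the very top of the dome, about 57 mm above the bench; its x axis runs along the band towards the next higher number, z up
- stone5: fifth stone of the collar, next to the plain silver end ball: orange domed stone, 12 mm across, rising 2 mm above the silver band. Origin at the very top of the dome, about 57 mm above the bench; its x axis runs along the band towards the next higher number, z up
- link1: plain silver stretch of band between stones 1 and 2: flat top 25 mm long, 22 mm wide. Origin at the centre of its top face, 2 mm lower than the stone tops; x along the band towards the next stone, z up
- link2: plain silver stretch of band between stones 2 and 3: flat top 25 mm long, 22 mm wide. Origin at the centre of its top face, 2 mm lower than the stone tops; x along the band towards the next stone, z up
- link3: plain silver stretch of band between stones 3 and 4: flat top 25 mm long, 22 mm wide. Origin at the centre of its top face, 2 mm lower than the stone tops; x along the band towards the next stone, z up
- link4: plain silver stretch of band between stones 4 and 5: flat top 25 mm long, 22 mm wide. Origin at the centre of its top face, 2 mm lower than the stone tops; x along the band towards the next stone, z up
- collar (a joint): how far the round black plate that carries the whole collar has sunk on its spring (m): 0 at rest, at most 0.012. It goes straight down without tilting, starts to yield at about 1.5 N and takes about 7.5 N at 0.012, where it meets a hard stop; it springs back by itself. A shut hand gives one narrow tip that fits between the stones
- stand: fixed dark steel foot of the sprung stand, 200 mm across, on a 3 mm thick green mat; origin at the centre of its underside. Above it sits the black plate with the collar. Seen from above, from the stand's +x axis the red end ball lies at -108 degrees, stones 1 to 5 at -76, -38, 0, 38, 76 degrees and the silver ball at +108 degrees (counterclockwise positive). It may be turned any way
- plate: round black plate, 196 mm across, 8 mm thick, its top 43 mm above the bench at rest; origin at the centre of its underside. Fixed on it, the silver collar: an open arc of 78 mm mid-line radius, band 22 mm wide, its top 12 mm above the plate, with a 19 mm ball at each end (red, silver), 43 mm beyond the outer stones and 7 mm higher than the band. Do not touch the plate itself
- ring_cone: loose light-wood ring cone, 32 mm across and 46 mm tall, standing inside the arc near the middle of the black plate; origin at the centre of its underside. Leave alone
- gem_jar: loose small amber jar with a brass lid, 22 mm across, 34 mm tall, on the mat close beside the stand, on the side where the collar is open; origin under its centre. Leave alone
- white_bottle: loose white bottle, 48 mm across, 100 mm tall; origin under its centre. Leave alone
- black_can: loose black jar, 40 mm across, 60 mm tall; origin under its centre. Leave alone
- cup: loose white ceramic cup, 76 mm across, 85 mm tall, beyond the stand; origin under its centre. Leave alone
- tape_roll: loose roll of paper tape lying flat, 84 mm across, 22 mm tall; origin under its centre. Leave alone
- graver: loose wooden-handled hand graver, 150 mm long, lying flat along its x axis. Leave alone
Not all that is in view belongs to the job. Leave any brown or turquoise look-alike of the stand alone.

How it is judged:
By the outcome, as a careful person would: the job done as asked, in the order asked, and still so for the second after the job is handed in, with the robot touching nothing.
It also fails if it takes over 43 s, if anything falls off the work surface, if the arm or the gripper's body presses on something with over 40 N, if the wrist force passes 120 N, or if a joint passes its speed limit or range.

ROBOT

A 6-joint arm with a two-finger parallel gripper is mounted at the origin on the work surface. World frame = base frame: x ahead of the robot, y to its left, z up, the work surface at z = 0. Lengths are in mm, angles in degrees, forces in N, time in s.
With the tool pointing down it reaches from about 150 to 775 mm from the base axis. Payload 6.1 kg.
Tool frame: the origin (TCP) lies between the finger pads; the fingertips stand bot.tips_ahead ahead of it and the grasp point (between the pads) lies 11 mm behind it (bot.tips_ahead is the distance from the TCP to the fingertips, in mm); z points along the fingers, y is the direction in which the jaws open and shut (so a half turn about z gives the same grasp; the last joint's range is limited). The gripper opens to 85 mm and grips with 20 to 120 N. Pads are 22 mm wide; open, the fingers measure 114 mm over their backs; the gripper's body (76 mm by 85 mm) begins 54 mm behind the grasp point. The pads swing forward as they close: fully open they stand 13 mm farther back than shut.
Start: joints at [-63.885, 7.208, -2.269, 80.523, 0, 90], TCP at [231.086, -471.389, 239.295] pointing down, gripper open.
Joint ranges: [-155.77, 155.77], [-54.66, 111.73], [-72.52, 77.12], [-102.08, 115.82], [-83.92, 84.16], [-180, 180]. Speed limits (degrees/s): [136.94, 136.94, 172.46, 180, 180, 180].

INTERFACE

Orientations are given as [roll, pitch, yaw] about the fixed x, y, z axes, in that order (R = Rz(yaw) Ry(pitch) Rx(roll)).
In Python, from workcell import readout, optics, order, bot gives the robot as it stands.
- The arm moves only by the tool drive_tool, never from a script. Its argument "deltas" is a list of rows, each a list of 2 entries, a list of its own where there are three numbers: the shift along the tool's x, y, z in mm, then the turn about the tool's z in degrees. A call has 1 to 5 rows; each row shifts and turns the commanded pose from where the row before left it, along the tool's axes as they then stand; what a row does not reach is not made up. A row lasts 1/10 s, in which the tool goes at most 50 mm and 8.59 degrees, less where a joint would pass 70% of its speed; a pose out of reach is approached as far as the arm can. A call is refused whole if a number of a shift passes 50 or a number of a turn 8.59, either way. A call with a gripper value outside its range is refused whole. "gripper" is the finger opening in mm, from 0 to 85.4, set as the call begins (left out, the last holds). The fingers move at their own pace and stop on an object; "force" is the grip in N (left out, the last holds). Time passes only in rows, so rows that do not move let the fingers close. It gives the time, the measured TCP pose, the force and the opening at its end, in the units of the state.
- readout.observe(): the state, without advancing time (a new reading comes with each control period).
- optics.capture(name): name is "side" or "top"; returns a dict with "pixels" (384x512x3 uint8, blue, green, red), "z_map" (384x512 float32, mm along the optical axis (not along the pixel's ray), 0 where there is no reading), "K" (3x3 intrinsics, pixels), "k1" (the pictures are not rectified: a ray, as slopes to the right and down, at radius r is drawn at 1 + k1 r^2 times it, then the intrinsics apply), "origin" and "attitude" of the camera in the world. Camera axes: x right, y up, looking along -z (the intrinsics and any distortion apply to the point x, -y, -z); pixel columns grow to the right and rows downward; lengths in mm; the calibration is good to about 2 mm. A picture is of the moment at which its call begins.
- order.hand_in(): hands the job in, once; it reports no verdict.
The state is a dict: "clock": time; "qpos": joint angles; "qd": joint speeds; "tau": joint torques, N m; "tcp_pos": TCP position; "orientation": TCP orientation; "ft_force": force on the tool from outside, world axes, zero at the start; "wrist_torque": the same for the moment, N m; "gripper_width": finger opening in mm.
Only numpy, scipy, OpenCV 4.12 (cv2) and the standard library are available. Lean on these libraries where they do the work, as an engineer would, in place of code of your own. Each camera call takes 0.05 s, during which the arm holds its last target.

## Working session

There is one attempt and no reset: what is moved stays moved. The work goes in short steps, Python scripts to look and compute and a tool call to move; the robot and the scene stay as the last step left them, time stands still between calls to the robot, and variables do not carry over. Pictures are saved under pics/ and viewed, and the job is handed in when it is done.

Besides the shell and the picture viewer there is one more tool, called as a command line: name --argument value ..., lists and objects as JSON in quotes. drive_tool: Moves the arm, as the interface text tells. Its arguments: {"type":"object","properties":{"deltas":{"type":"array","items":{"type":"array"}},"gripper":{"type":"number"},"force":{"type":"number"}},"required":["deltas"]}

```bash
mkdir -p pics; ls; python3 - <<'E'
from workcell import readout, optics, order, bot
import cv2,pickle
s=readout.observe();print(s)
print(bot.tips_ahead)
for n in("top","side"):
    c=optics.capture(n);pickle.dump(c,open(n+".pkl","wb"));cv2.imwrite(f"pics/{n}0.png",c["pixels"]);print(n,c["K"],c["k1"],c["origin"],c["attitude"])
E
```

```text
pics
{'clock': 0.0, 'qpos': array([-6.38834962e+01,  7.24186067e+00, -2.32740807e+00,  8.05231881e+01,
        9.59276968e-04,  8.99983415e+01]), 'qd': array([-0.01930657,  0.11012414, -0.0143234 , -0.02683403, -0.08569673,
       -0.02182064]), 'tau': array([ 5.54375345e-05, -4.35910428e+01,  3.52924776e+01,  1.73196837e-02,
        1.20771820e-04, -1.41061068e-05]), 'tcp_pos': array([ 230.93325895, -471.03901197,  238.51503278]), 'orientation': array([-1.79907543e+02, -9.61952058e-04,  2.61181608e+01]), 'ft_force': array([ 0.47821078,  0.01151358, -0.69760946]), 'wrist_torque': array([0.0049494 , 0.04038823, 0.00785809]), 'gripper_width': 85.20382781178114}
8.0
top [[346.6526736    0.         254.98840761]
 [  0.         346.6526736  192.56138425]
 [  0.           0.           1.        ]] -0.04862051992280541 [ 339.17867105  -37.65611756 1127.75465081] [  9.28238225  -1.67263472 -88.68786364]
side [[451.72118956   0.         256.00908044]
 [  0.         451.72118956 191.97192112]
 [  0.           0.           1.        ]] -0.11181193981840747 [424.37043197 785.47361257 916.78149109] [  45.10976775   -0.7445928  -172.72939366]
```

View pics/top0.png

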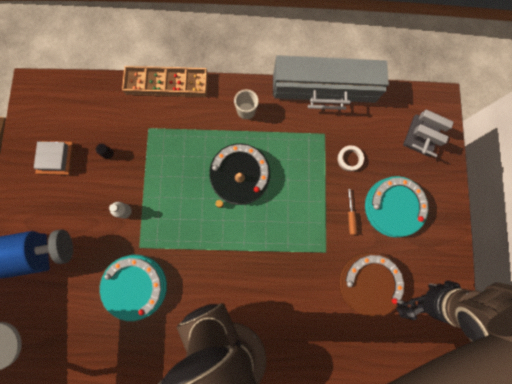

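View pics/side0.png

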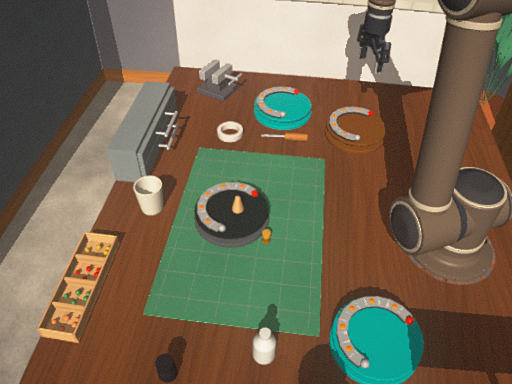

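The black stand is on the green mat: around (239,174) in the top view, red ball at about (257,189), silver ball at about (214,174). In the side view it is around (232,210). Next I'll measure the stones.

```bash
cat > h.py <<'E'
import numpy as np,cv2,pickle
from scipy.spatial.transform import Rotation as R
def ray(c,u,v):
    K=c["K"]; d=np.array([[c["k1"],0,0,0]],float)
    p=cv2.undistortPoints(np.array([[[u,v]]],float),K,np.array([c["k1"],0,0,0.])).ravel()
    D=R.from_euler('xyz',c["attitude"],degrees=True).as_matrix()@np.array([p[0],-p[1],-1])
    return np.array(c["origin"]),D
def onz(c,u,v,z):
    o,D=ray(c,u,v); return o+D*(z-o[2])/D[2]
def proj(c,P):
    Rm=R.from_euler('xyz',c["attitude"],degrees=True).as_matrix()
    q=Rm.T@(np.array(P)-c["origin"]); s=np.array([q[0]/-q[2],-q[1]/-q[2]]); s=s*(1+c["k1"]*(s@s))
    return c["K"][:2,:2]@s+c["K"][:2,2]
def blobs(m,w):
    n,l,st,ce=cv2.connectedComponentsWithStats(m.astype(np.uint8))
    out=[]
    for i in range(1,n):
        a=l==i; ys,xs=np.nonzero(a); ww=w[a]; out.append(((xs*ww).sum()/ww.sum(),(ys*ww).sum()/ww.sum(),st[i,4]))
    return out
E
python3 - <<'E'
from h import *
for n,box in(("top",(205,138,275,210)),("side",(185,170,280,255))):
    c=pickle.load(open(n+".pkl","rb")); im=c["pixels"]; x0,y0,x1,y1=box
    cv2.imwrite(f"pics/{n}_crop.png",cv2.resize(im[y0:y1,x0:x1],None,fx=8,fy=8,interpolation=cv2.INTER_NEAREST)[:600,:800])
    hsv=cv2.cvtColor(im,cv2.COLOR_BGR2HSV).astype(int)
    b,g,r=[im[...,i].astype(float) for i in range(3)]
    box_m=np.zeros(b.shape,bool);box_m[y0:y1,x0:x1]=1
    H,S,V=hsv[...,0],hsv[...,1],hsv[...,2]
    for nm,m,z in(("orange",(H>3)&(H<20)&(S>60)&(V>110),56),("red",((H<4)|(H>175))&(S>150)&(V>90),52),("dark",(V<60)&(S<90),43)):
        for u,v,a in blobs(m&box_m,np.maximum(r-b,1)):
            if a>=3: print(n,nm,round(u,1),round(v,1),a,onz(c,u,v,z).round(1), c["z_map"][int(round(v)),int(round(u))])
E
```

```text
top orange 234.8 147.8 27 [658.4   3.   56. ] 1105.8053
top orange 250.5 150.2 28 [651.9 -47.4  56. ] 1105.6351
top orange 220.8 155.3 28 [632.3  46.7  56. ] 1100.458
top orange 261.5 161.5 29 [615.8 -83.5  56. ] 1104.0516
top orange 237.8 176.2 48 [565.8  -9.5  56. ] 1057.7565
top orange 263.1 177.0 28 [565.5 -89.3  56. ] 1092.3009
top orange 219.1 203.4 30 [477.9  45.9  56. ] 1092.4127
top red 255.6 188.9 26 [527.4 -66.8  52. ] 1083.6608
top dark 261.2 152.7 10 [648.3 -82.3  43. ] 1121.4535
top dark 238.9 175.7 1921 [570.2 -12.5  43. ] 1060.7733
side orange 186.5 175.2 51 [ 724.3 -112.2   56. ] 1343.4481
side orange 222.7 185.5 20 [616.2 -85.2  56. ] 1230.3425
side orange 241.4 185.7 22 [565.3 -91.5  56. ] 1233.7341
side orange 207.3 193.4 22 [651.7 -49.4  56. ] 1214.6699
side orange 254.4 192.8 16 [526.5 -69.3  56. ] 0.0
side orange 237.1 205.2 146 [565.5 -17.6  56. ] 1161.7612
side orange 201.0 206.7 26 [658.2   1.   56. ] 1172.5737
side orange 207.4 220.2 26 [632.   44.7  56. ] 1141.0577
side orange 265.8 235.4 93 [479.6  73.9  56. ] 1139.4943
side red 254.2 193.5 22 [527.1 -70.8  52. ] 0.0
side dark 233.6 212.5 2051 [572.7  -2.4  43. ] 1177.5557
```

```bash
ls pics
```

```text
side0.png
side_crop.png
top0.png
top_crop.png
```

```bash
python3 - <<'E'
from h import *
from scipy.optimize import least_squares
t=np.array([[565.5,-89.3],[615.8,-83.5],[651.9,-47.4],[658.4,3],[632.3,46.7]])
s=np.array([[565.3,-91.5],[616.2,-85.2],[651.7,-49.4],[658.2,1],[632,44.7]])
a=np.radians([-76,-38,0,38,76])
for P in(t,s,(t+s)/2):
    f=lambda q:(np.c_[q[0]+78*np.cos(a+q[2]),q[1]+78*np.sin(a+q[2])]-P).ravel()
    r=least_squares(f,[580,-14,-.5]); print(r.x[:2].round(2),np.degrees(r.x[2]).round(2),r.fun.round(1))
E
```

```text
[581.95 -13.03] -26.19 [-0.   0.   0.1  0.2  0.  -0.1 -0.1 -0.1 -0.  -0.1]
[581.8  -15.12] -26.05 [ 0.2  0.1 -0.3 -0.1  0.2  0.  -0.1  0.  -0.  -0.1]
[581.87 -14.07] -26.12 [ 0.1  0.1 -0.1  0.1  0.1 -0.  -0.1 -0.  -0.  -0.1]
```

drive_tool --deltas '[[[0, 0, 0], -8], [[0, 0, 0], 0]]' --gripper 0 --force 40

```text
clock: 0.3
tcp_pos: [231.0, -471.2, 238.8]
orientation: [-179.9, -0.0, 34.1]
ft_force: [-0.1, 0.5, 0.6]
gripper_width: 59.1
```

```bash
python3 - <<'E'
from workcell import readout,bot
s=readout.observe();print(s["qpos"],s["orientation"],s["tcp_pos"],s["gripper_width"],bot.tips_ahead)
E
```

```text
[-6.38847036e+01  7.22837366e+00 -2.30185662e+00  8.05227410e+01
 -7.37251765e-04  8.19709652e+01] [-1.79947445e+02 -6.66873895e-03  3.41443285e+01] [ 230.99204398 -471.20338037  238.84270219] 59.1041021766216 8.0
```

drive_tool --deltas '[[[33, -8.5, 0], 0], [[33, -8.5, 0], 0], [[33, -8.5, 0], 0], [[33, -8.5, 0], 0], [[33, -8.5, 0], 0]]'

```text
clock: 0.8
tcp_pos: [344.5, -342.5, 239.1]
orientation: [-180.0, 0.0, 33.9]
ft_force: [-0.1, -0.1, -0.3]
gripper_width: -0.3
```

drive_tool --deltas '[[[33, -8.5, 0], 0], [[33, -8.5, 0], 0], [[33, -8.5, 0], 0], [[33, -8.5, 0], 0], [[33, -8.5, 0], 0]]'

```text
clock: 1.3
tcp_pos: [457.3, -214.7, 239.2]
orientation: [-180.0, 0.0, 33.9]
ft_force: [0.2, -0.6, 0.1]
gripper_width: 0.3
```

drive_tool --deltas '[[[32, -8.5, 0], 0], [[32, -8.5, 0], 0], [[32, -8.5, 0], 0], [[32, -8.5, 0], 0], [[32, -8.5, 0], 0]]'

```text
clock: 1.8
tcp_pos: [565.9, -89.8, 239.1]
orientation: [-180.0, 0.0, 33.9]
ft_force: [0.1, -0.6, 0.6]
gripper_width: -0.0
```

drive_tool --deltas '[[[0, 0, 15], -8.5], [[0, 0, 15], -8.5], [[0, 0, 15], -8.5], [[0, 0, 15], -8.5], [[0, 0, 15], -8.5]]'

```text
clock: 2.3
tcp_pos: [565.1, -90.9, 163.3]
orientation: [-180.0, 0.0, 76.8]
ft_force: [0.3, 0.4, 0.2]
gripper_width: 0.2
```

drive_tool --deltas '[[[0, 0, 0], -1.3], [[0, 0, 0], 0]]'

```text
clock: 2.5
tcp_pos: [565.0, -91.0, 164.3]
orientation: [-180.0, 0.0, 77.7]
ft_force: [-0.5, -0.2, -0.4]
gripper_width: 0.0
```

```bash
python3 - <<'E'
from workcell import readout,bot
import numpy as np
s=readout.observe();print(s["qpos"],s["orientation"],s["tcp_pos"],s["gripper_width"],bot.tips_ahead)
y=np.radians(s["orientation"][2]);d=np.array([565.5,-90.4])-s["tcp_pos"][:2]
print("tool dx,dy",d@[np.cos(y),np.sin(y)],d@[np.sin(y),-np.cos(y)])
E
```

```text
[-9.14774484e+00  1.28870809e+01 -4.84032938e+00  7.23169834e+01
  4.61635265e-04  9.31826357e+01] [-1.79955649e+02  2.00376500e-03  7.76696200e+01] [565.04661304 -90.98645822 164.29432547] 0.004910210106942304 8.0
tool dx,dy 0.6697501524204663 0.31769122157969343
```

drive_tool --deltas '[[[0.7, 0.3, 25], 0], [[0, 0, 25], 0], [[0, 0, 25], 0], [[0, 0, 12], 0], [[0, 0, 0], 0]]'

```text
clock: 3.0
tcp_pos: [565.0, -90.3, 76.4]
orientation: [-179.9, 0.0, 77.8]
ft_force: [0.1, 0.1, 1.7]
gripper_width: 0.1
```

```bash
python3 - <<'E'
from workcell import readout,optics
from h import *
s=readout.observe();print(s["tcp_pos"],s["orientation"],s["ft_force"])
for n,b in(("top",(190,120,290,220)),("side",(180,130,300,260))):
    c=optics.capture(n);im=c["pixels"];x0,y0,x1,y1=b
    cv2.imwrite(f"pics/{n}1.png",cv2.resize(im[y0:y1,x0:x1],None,fx=4.5,fy=4.5,interpolation=cv2.INTER_CUBIC))
E
```

```text
[564.98972615 -90.28361004  76.39164304] [-1.79872967e+02  7.34401782e-03  7.77947137e+01] [0.05708446 0.0619736  1.66115461]
```

View pics/side1.png

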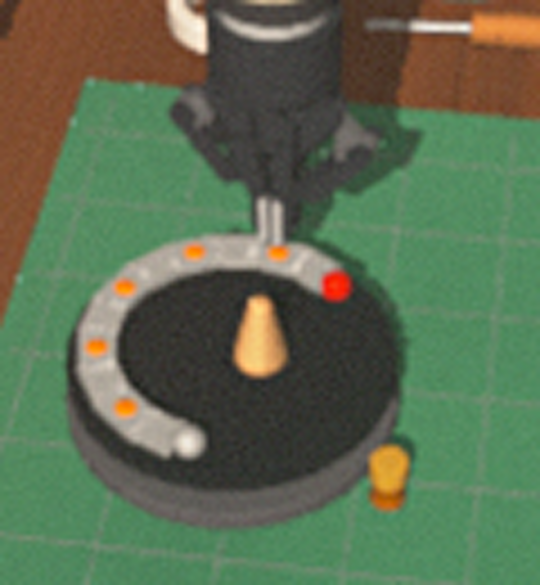

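View pics/top1.png

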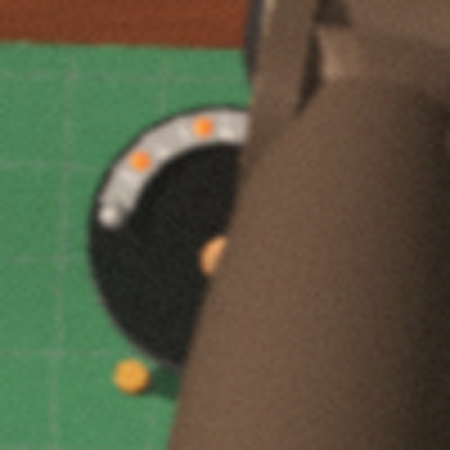

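```bash
python3 - <<'E'
from h import *
c=pickle.load(open("side.pkl","rb"))
for P in([565,-90.3,68.4],[565,-79.3,68.4],[565,-79.3,100],[565.4,-91.5,56],[565.5,-90.4,57]):
    p=proj(c,P); print(P,p.round(1),((p-[180,130])*4.5+2).round(0))
E
python3 - <<'E'
import cv2
im=cv2.imread('pics/side1.png'); cv2.imwrite('pics/side1z.png',cv2.resize(im[170:300,200:360],None,fx=4.5,fy=4.5))
E
```

```text
[565, -90.3, 68.4] [241.4 182.8] [278. 240.]
[565, -79.3, 68.4] [240.8 185.6] [276. 252.]
[565, -79.3, 100] [240.7 177. ] [275. 214.]
[565.4, -91.5, 56] [241.4 185.7] [278. 253.]
[565.5, -90.4, 57] [241.3 185.8] [278. 253.]
```

View pics/side1z.png

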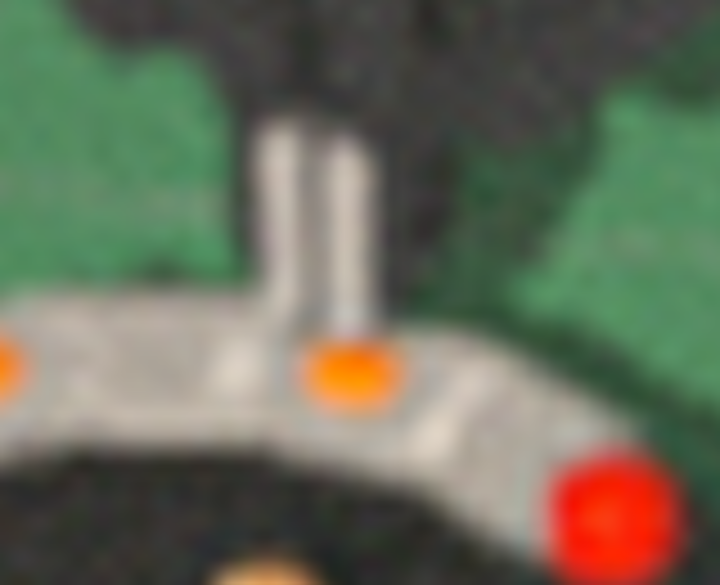

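drive_tool --deltas '[[[0, 0, 4], 0], [[0, 0, 3], 0], [[0, 0, 1], 0], [[0, 0, 0], 0]]'

```text
clock: 3.5
tcp_pos: [565.7, -90.4, 69.4]
orientation: [180.0, -0.0, 77.9]
ft_force: [0.1, -0.3, -0.2]
gripper_width: -0.2
```

drive_tool --deltas '[[[0, 0, 1], 0], [[0, 0, 1], 0], [[0, 0, 0], 0]]'

```text
clock: 3.8
tcp_pos: [565.6, -90.4, 67.2]
orientation: [-180.0, -0.0, 77.9]
ft_force: [-0.2, 0.1, -0.3]
gripper_width: 0.4
```

drive_tool --deltas '[[[0, 0, 1], 0], [[0, 0, 0], 0]]'

```text
clock: 4.0
tcp_pos: [565.6, -90.4, 66.2]
orientation: [-180.0, -0.0, 77.9]
ft_force: [0.7, 0.1, -0.7]
gripper_width: 0.0
```

drive_tool --deltas '[[[0, 0, 1], 0], [[0, 0, 0], 0]]'

```text
clock: 4.2
tcp_pos: [565.6, -90.4, 65.2]
orientation: [-180.0, 0.0, 77.9]
ft_force: [-0.2, -0.5, 0.3]
gripper_width: -0.2
```

drive_tool --deltas '[[[0, 0, 1], 0], [[0, 0, 0], 0]]'

```text
clock: 4.4
tcp_pos: [565.7, -90.4, 64.4]
orientation: [180.0, -0.0, 77.9]
ft_force: [-1.1, 0.1, 1.5]
gripper_width: 0.4
```

drive_tool --deltas '[[[0, 0, 1], 0], [[0, 0, 0], 0]]'

```text
clock: 4.6
tcp_pos: [565.7, -90.4, 63.3]
orientation: [180.0, -0.0, 77.9]
ft_force: [-0.2, 0.6, 1.7]
gripper_width: 0.0
```

drive_tool --deltas '[[[0, 0, 0.7], 0], [[0, 0, 0.6], 0], [[0.05, 2.72, 0], -2], [[0.05, 2.72, 0], -2], [[0.05, 2.72, 0], -2]]'

```text
clock: 5.1
tcp_pos: [573.5, -91.6, 61.9]
orientation: [-180.0, -0.0, 84.0]
ft_force: [-1.2, -0.1, 2.1]
gripper_width: 0.1
```

drive_tool --deltas '[[[0.05, 2.72, 0], -2], [[0.05, 2.72, 0], -2], [[0.05, 2.72, 0], -2]]'

```text
clock: 5.4
tcp_pos: [581.6, -92.1, 61.8]
orientation: [-180.0, -0.0, 90.0]
ft_force: [-1.6, -0.7, 2.1]
gripper_width: 0.2
```

drive_tool --deltas '[[[0.05, 2.72, 0], -2], [[0.05, 2.72, 0], -2], [[0, 0, 0], 0]]'

```text
clock: 5.7
tcp_pos: [587.5, -92.0, 61.8]
orientation: [-180.0, 0.0, 93.9]
ft_force: [-0.2, -0.6, 2.5]
gripper_width: -0.2
```

drive_tool --deltas '[[[0.05, 2.72, 0], -2], [[0.05, 2.72, 0], -2], [[0.05, 2.72, 0], -2], [[0.05, 2.72, 0], -2], [[0.05, 2.72, 0], -2]]'

```text
clock: 6.2
tcp_pos: [600.4, -89.9, 61.8]
orientation: [-180.0, -0.0, 103.9]
ft_force: [-1.8, -1.4, 2.1]
gripper_width: 0.0
```

drive_tool --deltas '[[[0.05, 2.72, 0], -2], [[0.05, 2.72, 0], -2], [[0.05, 2.72, 0], -2]]'

```text
clock: 6.5
tcp_pos: [607.4, -87.8, 61.6]
orientation: [-179.9, -0.0, 109.9]
ft_force: [-3.3, -1.5, 2.9]
gripper_width: 0.4
```

drive_tool --deltas '[[[0.05, 2.72, 0], -2], [[0.05, 2.72, 0], -2], [[0.05, 2.72, 0], -2]]'

```text
clock: 6.8
tcp_pos: [615.7, -84.5, 61.9]
orientation: [-179.9, 0.0, 115.9]
ft_force: [-2.8, -0.9, 2.8]
gripper_width: -0.1
```

```bash
python3 - <<'E'
from workcell import readout
import numpy as np
s=readout.observe();d=s["tcp_pos"][:2]-[581.87,-14.07];print(s["tcp_pos"],s["ft_force"],np.hypot(*d),np.degrees(np.arctan2(d[1],d[0]))+102.12,s["orientation"][2]-77.88)
E
```

```text
[615.65989231 -84.50872369  61.94019456] [-2.76106975 -0.92294321  2.76643674] 78.12407194779921 37.74732282028934 38.047402389110104
```

drive_tool --deltas '[[[0.05, 2.72, 0], -2], [[0.05, 2.72, 0], -2], [[0.05, 2.72, 0], -2], [[0.05, 2.72, 0], -2], [[0.05, 2.72, 0], -2]]'

```text
clock: 7.3
tcp_pos: [627.7, -77.4, 62.0]
orientation: [-180.0, 0.0, 125.9]
ft_force: [-0.7, -1.2, 3.1]
gripper_width: 0.2
```

drive_tool --deltas '[[[0.05, 2.72, 0], -2], [[0.05, 2.72, 0], -2], [[0.05, 2.72, 0], -2], [[0.05, 2.72, 0], -2], [[0.05, 2.72, 0], -2]]'

```text
clock: 7.8
tcp_pos: [637.9, -68.6, 61.9]
orientation: [-180.0, 0.0, 135.9]
ft_force: [-1.5, -1.3, 2.8]
gripper_width: 0.1
```

drive_tool --deltas '[[[0.05, 2.72, 0], -2], [[0.05, 2.72, 0], -2], [[0.05, 2.72, 0], -2], [[0.05, 2.72, 0], -2], [[0.05, 2.72, 0], -2]]'

```text
clock: 8.3
tcp_pos: [646.2, -58.4, 61.9]
orientation: [-179.9, 0.0, 145.9]
ft_force: [-2.6, -4.9, 3.6]
gripper_width: 0.1
```

drive_tool --deltas '[[[0.05, 2.72, 0], -2], [[0.05, 2.72, 0], -2], [[0.05, 2.72, 0], -2], [[0.05, 2.72, 0], -2]]'

```text
clock: 8.7
tcp_pos: [652.0, -48.9, 62.2]
orientation: [-179.9, 0.0, 153.9]
ft_force: [-0.8, -1.0, 2.1]
gripper_width: -0.5
```

```bash
python3 - <<'E'
from workcell import readout
import numpy as np
s=readout.observe();d=s["tcp_pos"][:2]-[581.87,-14.07];print(s["tcp_pos"],s["ft_force"],np.hypot(*d),np.degrees(np.arctan2(d[1],d[0]))+102.12,s["orientation"][2]-77.88)
E
```

```text
[651.99352289 -48.94365515  62.15979003] [-0.77841276 -0.99581675  2.06473617] 78.31653902890656 75.67803741563469 76.03394618395379
```

drive_tool --deltas '[[[0.1, 2.72, 0], -2], [[0.1, 2.72, 0], -2], [[0.05, 2.72, 0], -2], [[0.05, 2.72, 0], -2], [[0.05, 2.72, 0], -2]]'

```text
clock: 9.2
tcp_pos: [656.9, -35.9, 62.1]
orientation: [-180.0, 0.0, 163.9]
ft_force: [-0.2, -1.2, 2.1]
gripper_width: 0.2
```

drive_tool --deltas '[[[0.05, 2.72, 0], -2], [[0.05, 2.72, 0], -2], [[0.05, 2.72, 0], -2], [[0.05, 2.72, 0], -2], [[0.05, 2.72, 0], -2]]'

```text
clock: 9.7
tcp_pos: [659.5, -22.7, 62.1]
orientation: [-180.0, 0.0, 173.9]
ft_force: [-0.7, -1.2, 1.6]
gripper_width: 0.4
```

drive_tool --deltas '[[[0.05, 2.72, 0], -2], [[0.05, 2.72, 0], -2], [[0.05, 2.72, 0], -2], [[0.05, 2.72, 0], -2], [[0.05, 2.72, 0], -2]]'

```text
clock: 10.2
tcp_pos: [659.9, -9.3, 62.1]
orientation: [-179.9, 0.0, -176.1]
ft_force: [0.4, -4.1, 2.6]
gripper_width: 0.1
```

drive_tool --deltas '[[[0.05, 2.72, 0], -2], [[0.05, 2.72, 0], -2], [[0.05, 2.72, 0], -2], [[0.05, 2.72, 0], -2]]'

```text
clock: 10.6
tcp_pos: [658.6, 1.5, 62.3]
orientation: [-179.9, 0.1, -168.1]
ft_force: [0.3, -2.1, 2.7]
gripper_width: 0.1
```

```bash
python3 - <<'E'
from workcell import readout
import numpy as np
s=readout.observe();d=s["tcp_pos"][:2]-[581.87,-14.07];print(s["tcp_pos"],s["ft_force"],np.hypot(*d),np.degrees(np.arctan2(d[1],d[0]))+102.12,s["orientation"][2]-77.88)
E
```

```text
[658.589255     1.46346994  62.33971382] [ 0.3222397  -2.13846705  2.73026281] 78.27600383485944 113.56603288925903 -245.9646574403808
```

drive_tool --deltas '[[[0.1, 2.72, 0.2], -2], [[0.1, 2.72, 0.1], -2], [[0.05, 2.72, 0], -2], [[0.05, 2.72, 0], -2], [[0.05, 2.72, 0], -2]]'

```text
clock: 11.1
tcp_pos: [654.4, 14.8, 61.9]
orientation: [-179.9, 0.0, -158.1]
ft_force: [1.2, -0.5, 2.7]
gripper_width: 0.1
```

drive_tool --deltas '[[[0.05, 2.72, 0], -2], [[0.05, 2.72, 0], -2], [[0.05, 2.72, 0], -2], [[0.05, 2.72, 0], -2], [[0.05, 2.72, 0], -2]]'

```text
clock: 11.6
tcp_pos: [648.4, 26.9, 62.0]
orientation: [-179.9, 0.0, -148.1]
ft_force: [-0.2, -2.1, 1.6]
gripper_width: 0.0
```

drive_tool --deltas '[[[0.05, 2.72, 0], -2], [[0.05, 2.72, 0], -2], [[0.05, 2.72, 0], -2], [[0.05, 2.72, 0], -2], [[0.05, 2.72, 0], -2]]'

```text
clock: 12.1
tcp_pos: [640.3, 37.7, 62.0]
orientation: [-179.9, 0.0, -138.1]
ft_force: [1.3, -1.9, 2.1]
gripper_width: -0.1
```

drive_tool --deltas '[[[0.05, 2.72, 0], -2], [[0.05, 2.72, 0], -2], [[0.05, 2.72, 0], -2], [[0.05, 2.72, 0], -2], [[0, 0.5, 0], 0]]'

```text
clock: 12.6
tcp_pos: [632.2, 45.7, 62.3]
orientation: [-179.9, 0.1, -130.1]
ft_force: [1.4, -1.4, 3.0]
gripper_width: -0.1
```

```bash
python3 - <<'E'
from workcell import readout
import numpy as np
s=readout.observe();d=s["tcp_pos"][:2]-[581.87,-14.07];print(s["tcp_pos"],s["ft_force"],np.hypot(*d),np.degrees(np.arctan2(d[1],d[0]))+102.12,s["qpos"])
E
```

```text
[632.24857348  45.68749156  62.25555426] [ 1.43966744 -1.35383867  2.96825174] 78.15982639764837 151.98742531592754 [ 4.14903243e+00  2.17001562e+01 -6.00645429e+00  6.21799646e+01
 -3.50878662e-02 -4.57211375e+01]
```

On stone 5. Lifting straight off, then backing away so the cameras can see the stand.

drive_tool --deltas '[[[0, 0, -2], 0], [[0, 0, -6], 0], [[0, 0, -20], 0], [[0, 0, -40], 0], [[0, 0, -45], 0]]'

```text
clock: 13.1
tcp_pos: [630.0, 45.9, 174.2]
orientation: [179.8, -0.2, -130.1]
ft_force: [1.0, -0.3, -0.1]
gripper_width: -0.0
```

drive_tool --deltas '[[[0, 0, -30], 0], [[0, 0, 0], 0], [[0, 0, 0], 0]]'

```text
clock: 13.4
tcp_pos: [631.6, 46.0, 205.2]
orientation: [-180.0, 0.0, -130.1]
ft_force: [0.7, -0.1, 0.1]
gripper_width: -0.1
```

```bash
python3 - <<'E'
from workcell import readout,optics
from h import *
s=readout.observe();print(s["clock"],s["tcp_pos"],s["ft_force"])
for n in("top","side"):
    c=optics.capture(n);im=c["pixels"]
    cv2.imwrite(f"pics/{n}2.png",im)
    if n=="side":
        o=pickle.load(open("side.pkl","rb"))
        for p in((241,186),(223,186),(207,193),(201,207),(207,220)):
            print(p,o["z_map"][p[1]-1:p[1]+2,p[0]-1:p[0]+2].mean(),c["z_map"][p[1]-1:p[1]+2,p[0]-1:p[0]+2].mean())
        for nm,q in(("old",o),("new",c)):
            h=cv2.cvtColor(q["pixels"],cv2.COLOR_BGR2HSV).astype(int);b,g,r=[q["pixels"][...,i].astype(float) for i in range(3)]
            m=(h[...,0]>3)&(h[...,0]<22)&(h[...,1]>60)&(h[...,2]>110)
            bx=np.zeros(m.shape,bool);bx[175:250,190:280]=1
            print(nm,[(round(u,1),round(v,1),a) for u,v,a in blobs(m&bx,np.maximum(r-b,1)) if a>10])
E
```

```text
13.4 [631.58591445  45.95846804 205.18498507] [ 0.65398344 -0.07490825  0.129961  ]
(241, 186) 1232.1411 1231.7268
(223, 186) 1231.3013 1232.0112
(207, 193) 1210.437 1211.4541
(201, 207) 1174.5098 1173.4456
(207, 220) 1144.0155 1142.5842
old [(np.float64(222.7), np.float64(185.5), np.int32(20)), (np.float64(241.4), np.float64(185.7), np.int32(22)), (np.float64(207.3), np.float64(193.4), np.int32(22)), (np.float64(254.4), np.float64(192.8), np.int32(16)), (np.float64(237.1), np.float64(205.2), np.int32(159)), (np.float64(201.0), np.float64(206.7), np.int32(26)), (np.float64(207.4), np.float64(220.2), np.int32(26)), (np.float64(265.8), np.float64(235.4), np.int32(110))]
new [(np.float64(222.6), np.float64(185.5), np.int32(20)), (np.float64(241.4), np.float64(185.7), np.int32(22)), (np.float64(254.6), np.float64(192.7), np.int32(14)), (np.float64(207.3), np.float64(193.5), np.int32(21)), (np.float64(237.1), np.float64(205.2), np.int32(160)), (np.float64(201.0), np.float64(206.7), np.int32(25)), (np.float64(207.4), np.float64(220.2), np.int32(26)), (np.float64(265.8), np.float64(235.3), np.int32(110))]
```

View pics/side2.png

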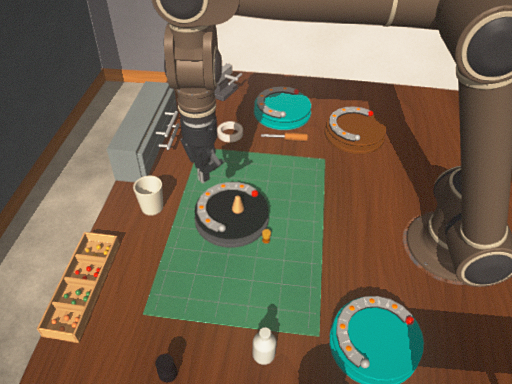

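The stand has sprung back: the stones at (241,186) to (207,220), the cone at (237,205) and the jar at (266,235) sit where they started. The hand is clear above it, so I'll hand in.

```bash
python3 -c "
from workcell import order
print(order.hand_in())"
```

```text
the job is handed in; nothing more can be done
None
```

I stroked the shut fingertips along the band in one pass, from stone 1 next to the red ball to stone 5 next to the silver ball. I then lifted straight off and handed in at about 13.5 s.

- **Contact:** every reading during the stroke showed an upward force on the fingers, 1.6 to 3.6 N. Side drag reached about 5.5 N where the tip climbed a stone.
- **Sinking:** the collar's travel was not measured directly. From the tip height I estimate about 1 mm on the silver and 3 mm on the stones.
- **Path:** at stones 2 to 5, the measured tip was within about 0.5 mm of where the cameras put each stone. The two cameras disagreed with each other by about 2 mm sideways, so I used their average.
- **Final state:** the last side picture shows the stones, ring cone and gem jar within 0.2 pixels of their start positions. Depth readings at the stones are within about 1.5 mm of the starting ones, so the stand is back up. The hand is about 140 mm above the collar with no force on it. I only checked the other loose items by eye in the same picture, and they appear unmoved.

I found no failed checks. `hand_in` gives no verdict.

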